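# Hand over the lens-test ball in its dish, handle first

## Robot

A 7-joint arm with a two-finger parallel gripper is mounted at the origin on the work surface. World frame = base frame: x ahead of the robot, y to its left, z up, the work surface at z = 0. Lengths are in m, angles in rad, forces in N, time in s.
With the tool pointing down it reaches from about 0.4 to 0.85 m from the base axis. Payload 4.5 kg.
Tool frame: the origin (TCP) lies between the finger pads; the fingertips stand 11 mm ahead of it and the grasp point (between the pads) lies 8 mm behind it (r.nose_length is the distance from the TCP to the fingertips, in m); z points along the fingers, y is the line along which they close (so a half turn about z gives the same grasp; the last joint's range is limited). The gripper opens to 88 mm and grips with 3 to 60 N. Pads are 18 mm wide; open, the fingers measure 123 mm over their backs; the gripper's body (75 mm by 187 mm) begins 45 mm behind the grasp point.
Start: joints at [1.331, 0.689, -0.195, 1.565, 0.157, 0.902, -0.215], TCP at [0.169, -0.602, 0.25] pointing down, gripper open.
Joint ranges: [-3.01, 3.01], [-0.46, 2.08], [-1.47, 1.51], [0.13, 2.56], [-1, 4.14], [0.04, 2.09], [-2.66, 2.66]. Speed limits (rad/s): [2.57, 2.57, 3.14, 3.14, 3.14, 3.14, 3.14].

## Interface

Orientations are given as a unit quaternion [x, y, z, w].
In Python, from plant import get_state, snapshot, camera_model, r gives the robot as it stands.
- The arm moves only by the shell command python3 -m inch 'ROWS' [FORCE]. ROWS is text: rows parted by semicolons, each of 7 numbers parted by spaces: the opening, from -1 (shut) to 1 (fully open), then the shift along the tool's x, y, z in m, then the turn, a rotation vector about the tool's x, y, z in rad. A call has 1 to 20 rows; each row shifts and turns the commanded pose from where the row before left it, along the tool's axes as they then stand; what a row does not reach is not made up. A row lasts 1/12 s, in which the tool goes at most 41.7 mm and 7.16 degrees, less where a joint would pass 70% of its speed; a pose out of reach is approached as far as the arm can. A call is refused whole if a number of a shift passes 0.0417 or a number of a turn 0.125, either way. A call with a gripper value outside its range is refused whole. The fingers move at their own pace and stop on an object; FORCE is the grip in N (left out, the last holds). Time passes only in rows, so rows that do not move let the fingers close. It gives the time, the measured TCP pose, the force, the opening and the grip force at its end, in the units of the state.
- get_state(): the state, without advancing time (a new reading comes with each control period).
- snapshot(name): name is "scene" or "top" or "wrist"; returns (picture, depth): 420x560x3 uint8, red, green, blue; 420x560 float32, m along the optical axis (not along the pixel's ray), 0 where there is no reading.
- camera_model(name): a dict with "intrinsics" (3x3 intrinsics, pixels), "view" (4x4, takes a point from world to camera coordinates). Camera axes: x right, y down, z forward; pixel columns grow to the right and rows downward; lengths in m; the calibration is good to about 2 mm. A picture is of the moment at which its call begins: read the wrist's pose just before it. camera_model takes no time and is no camera call; for the wrist camera it gives the pose at the moment of the call.
- r.finish_job(): hands the job in; it is judged then, once.
The state is a dict: "clock": time; "q": joint angles; "qd": joint speeds; "joint_torque": joint torques, N m; "tool_pos": TCP position; "eef_rot": TCP orientation; "contact_force": force on the tool from outside, world axes, zero at the start; "moment": the same for the moment, N m; "opening": opening from 0.0 (shut) to 1.0 (fully open); "finger_force": force on a finger pad.
Only numpy, scipy, OpenCV 4.12 (cv2) and the standard library are available. Lean on these libraries where they do the work, as an engineer would, in place of code of your own. Each camera call takes 0.05 s, during which the arm holds its last target. There are 200 camera calls.

## Task

The steel drop-test ball lies loose in its small dish on the anvil block: grip the dish with one finger on either side of its bowl, leaving the handle free for me, lift it off and carry it over the middle of the grey repair pad, giving it the quarter turn that makes its handle point straight across the pad to the far long edge, away from the robot, where I sit. Keep the dish level and the ball near its middle, well away from the rim, all the way, and finish still holding the dish there, level and steady with the ball at rest in the middle, about 15 cm above the bench, ready for me to take it. Leave the anvil block and everything else on the bench where it is.

Things in the scene. Friction and masses are not known exactly. Their poses are not given: they have to be found in the camera images.
- dish: steel dish, 100 g: round bowl 58 mm across, 17 mm high, on a 36 mm foot, one flat handle (12 x 2.5 mm) at its rim. Origin: centre of its underside; x along the handle, z up. Outer wall upright from 8 to 17 mm up; rim 3 mm thick. Starts on the anvil block, handle to the robot's right (-y) within 0.25 rad; its +y and -y sides are clear to grip
- handle_end (a point): outer end of the dish's handle, 78 mm from the dish's centre along its x axis, 19 mm above its underside
- ball_seat (a point): point in the dish where the ball's centre lies when it rests in the middle: on the dish's axis, 11.3 mm above its underside; z up
- ball_center (a point): centre of the loose dark polished steel ball, 16 mm in diameter, 16.5 g. It rolls freely in the bowl, whose floor is hollowed to a radius of 60 mm (4 degrees of tilt, or 0.7 m/s2, moves it about 4 mm off the middle); it starts within 2 mm of the middle
- anvil: matte black anvil block, loose, 0.65 kg: foot plate 64 x 64 x 12 mm, on it a square stake 38 x 38 mm, its top 40 mm above the bench; the dish stands on the stake and overhangs its flat sides by 10 mm, so that fingers pass beside it. Left or right of the pad. Origin: centre of the underside
- pad: flat grey rubber repair pad, fixed, 130 x 190 mm, 4 mm thick. Origin: centre of the underside. x runs along its short side and points to its far long edge, away from the robot; z up
- canister: aluminium canister with knurled screw cap, 54 mm diameter, 80 mm high, loose; stands on the other side of the pad from the anvil. Origin: centre of the underside. To be left alone
- frame: navy half-rim spectacle frame, folded, 140 mm wide, 40 mm high, standing beyond the pad. Origin: under the middle of its front. To be left alone
- tweezer_block: polished metal block 44 x 70 x 34 mm with two tweezers standing in it, 130 mm high in all, loose. Origin: centre of the underside. To be left alone
- temple_grip: green rubber ear sleeve, 55 mm long, 9 mm thick, lying between robot and pad. Origin: its underside. To be left alone
Mind the look-alikes: they are no part of the job. There is more than one size of the pad; the job needs the smaller. What is shaped like the anvil but turquoise is not meant.

How it is judged:
By the outcome, as a careful person would: the job done as asked, in the order asked, and still so for the second after the job is handed in, while the arm keeps its last pose, push and grip.
It also fails if it takes over 48 s, if anything falls off the work surface, if the arm or the gripper's body presses on something with over 40 N, if the wrist force passes 120 N, or if a joint passes its speed limit or range.

## Working session

There is one attempt and no reset: what is moved stays moved. The work goes in short steps, Python scripts to look and compute and a shell command to move; the robot and the scene stay as the last step left them, time stands still between calls to the robot, and variables do not carry over. Pictures are saved under pics/ and viewed, at most 10 in all, crops included, and the job is handed in when it is done.

```bash
mkdir -p pics; ls
python3 - <<'E'
from plant import *
import cv2,numpy as np
for n in("scene","top"):
    p,d=snapshot(n); cv2.imwrite(f"pics/{n}0.png",p[:,:,::-1]); np.save(f"pics/{n}0.npy",d)
    print(n,camera_model(n))
s=get_state();print(s)
E
```

```text
pics
scene {'intrinsics': array([[440.73414868,   0.        , 282.00143114],
       [  0.        , 440.73414868, 207.90498598],
       [  0.        ,   0.        ,   1.        ]]), 'view': array([[-0.31189066,  0.95001329,  0.01410544,  0.10668806],
       [ 0.62826751,  0.21735254, -0.74701929, -0.30932583],
       [-0.71274411, -0.22412635, -0.66465271,  1.43907614],
       [ 0.        ,  0.        ,  0.        ,  1.        ]])}
top {'intrinsics': array([[475.78435814,   0.        , 279.74071498],
       [  0.        , 475.78435814, 208.55572753],
       [  0.        ,   0.        ,   1.        ]]), 'view': array([[-0.01390336, -0.99990008,  0.0025546 ,  0.05648444],
       [-0.97678893,  0.01303576, -0.21380706,  0.52360774],
       [ 0.2137524 , -0.00546794, -0.97687257,  1.27866767],
       [ 0.        ,  0.        ,  0.        ,  1.        ]])}
{'clock': 0.1, 'q': array([ 1.33080679,  0.68991658, -0.19450062,  1.56621501,  0.15727626,
        0.9025356 , -0.21513294]), 'qd': array([ 0.00296636, -0.00272304, -0.00110786, -0.0015655 , -0.00034121,
        0.00134288,  0.00051368]), 'joint_torque': array([-3.06526308e-03, -5.28504217e+01, -1.27166592e+00, -1.53838366e+01,
       -5.26105938e-02,  2.01822018e-03,  5.32391437e-05]), 'tool_pos': array([ 0.16879209, -0.60120247,  0.24898613]), 'eef_rot': array([ 9.90643463e-01,  1.36472773e-01, -1.74033218e-04, -8.25581747e-04]), 'contact_force': array([ 0.54560351, -0.41912874, -0.18135286]), 'moment': array([ 0.02536715,  0.00842557, -0.03699538]), 'finger_force': 0.0, 'opening': 1.0008795125775218}
```

View pics/top0.png

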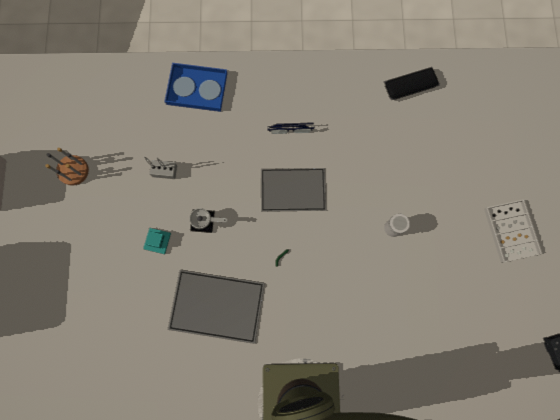

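View pics/scene0.png

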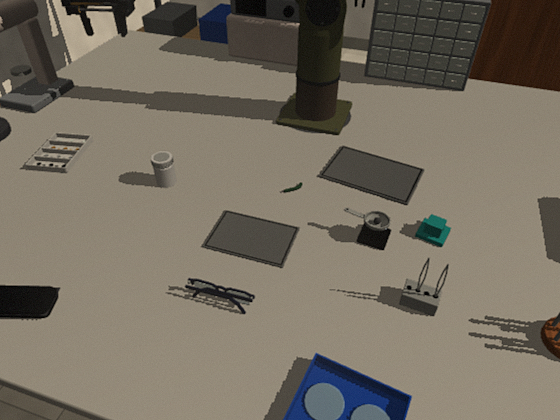

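The small pad is at (293,190) in the top view. The larger one at (216,306) is the look-alike. The black anvil with the dish is at (202,219) with its handle pointing right (-y), and the turquoise look-alike is at (157,240). I'll measure these and check an enlarged crop.

```bash
cat > h.py <<'E'
import numpy as np,cv2
from plant import *
def ray(m,u,v):
    K,V=m["intrinsics"],m["view"];R,t=V[:3,:3],V[:3,3]
    d=R.T@np.linalg.inv(K)@np.array([u,v,1.]);return -R.T@t,d
def atz(m,u,v,z):
    o,d=ray(m,u,v);return (o+d*(z-o[2])/d[2])
def tri(ms,ps):
    A=np.zeros((3,3));b=np.zeros(3);L=[]
    for m,p in zip(ms,ps):
        o,d=ray(m,*p);d=d/np.linalg.norm(d);P=np.eye(3)-np.outer(d,d);A+=P;b+=P@o;L.append((o,P))
    x=np.linalg.solve(A,b);return x,[np.linalg.norm(P@(x-o)) for o,P in L]
def proj(m,X):
    p=m["intrinsics"]@(m["view"][:3,:3]@np.asarray(X)+m["view"][:3,3]);return p[:2]/p[2]
E
python3 - <<'E'
from h import *
t=cv2.imread("pics/top0.png");s=cv2.imread("pics/scene0.png")
a=cv2.resize(t[190:250,140:240],(800,480),interpolation=cv2.INTER_CUBIC)
cv2.imwrite("pics/c_top.png",a)
b=cv2.resize(s[195:255,335:435],(800,480),interpolation=cv2.INTER_CUBIC)
cv2.imwrite("pics/c_scene.png",b)
m=camera_model("top");D=np.load("pics/top0.npy")
for p in[(201,218),(220,220),(195,230),(293,190)]:
    o,d=ray(m,*p);print(p,o+d*D[p[1],p[0]])
for n,cs in dict(small=[(262,170),(325,169),(326,210),(261,211)],big=[(180,271),(263,283),(254,341),(170,330)]).items():
    c=np.array([atz(m,*p,.004) for p in cs]);print(n,c.mean(0),np.linalg.norm(c-np.roll(c,1,0),axis=1),c.round(3).tolist())
E
```

```text
(201, 218) [0.50026701 0.26962782 0.05654098]
(220, 220) [0.49378518 0.21645753 0.05695336]
(195, 230) [0.47386375 0.29295952 0.01435643]
(293, 190) [0.59107977 0.0092509  0.00461314]
small [0.59181243 0.00770658 0.004     ] [0.1246066  0.18736678 0.12475076 0.1896673 ] [[0.654, 0.1, 0.004], [0.654, -0.087, 0.004], [0.53, -0.086, 0.004], [0.529, 0.104, 0.004]]
big [0.25995922 0.22896271 0.004     ] [0.16351537 0.23804634 0.1597038  0.23428184] [[0.358, 0.334, 0.004], [0.321, 0.099, 0.004], [0.164, 0.125, 0.004], [0.196, 0.357, 0.004]]
```

View pics/c_top.png

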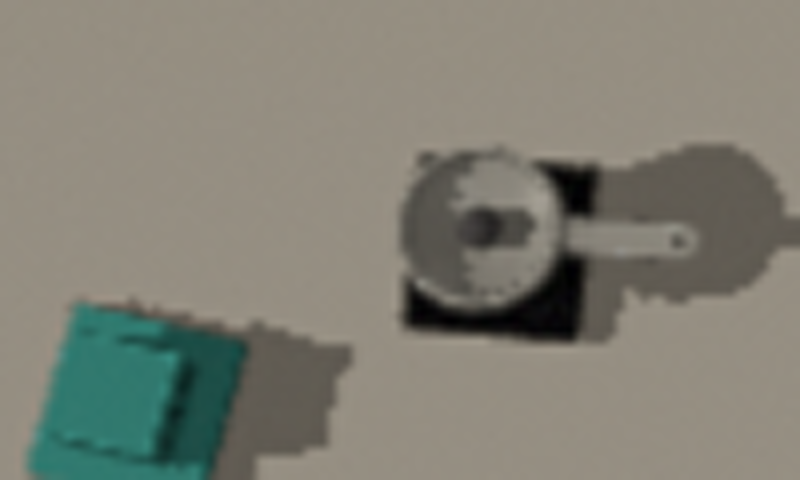

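View pics/c_scene.png

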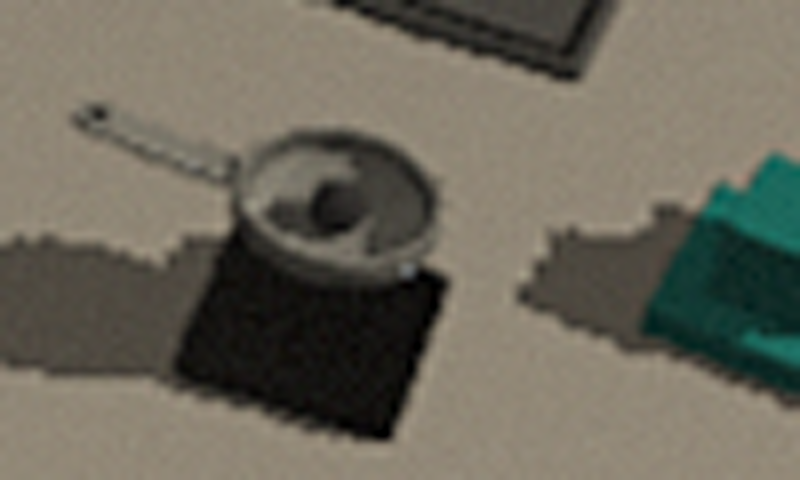

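The crops show the black anvil with the dish and the ball in its middle. Top crop: rim centre (482,231), handle tip (697,240). Scene crop: rim centre (337,203), handle tip (76,114). The turquoise block is separate and the small pad measures about 125 x 188 mm, so the targets are confirmed.

Run:
```python
from h import *
mt,ms=camera_model("top"),camera_model("scene")
f=lambda U,V,a,b:(a+(U+.5)/8-.5,b+(V+.5)/8-.5)
T=lambda U,V:f(U,V,140,190);S=lambda U,V:f(U,V,335,195)
ps={}
for n,a,b in[("rim",(482,231),(337,203)),("ball",(482,228),(335,209)),("tip",(697,240),(76,114))]:
    x,e=tri([mt,ms],[T(*a),S(*b)]);ps[n]=x;print(n,x.round(4),np.round(e,4))
d=ps["tip"]-ps["rim"];print(np.linalg.norm(d[:2]),np.arctan2(d[1],d[0])+np.pi/2)
print("rim at z .057", atz(mt,*T(482,231),.057),atz(ms,*S(337,203),.057))
# small pad from the scene view too
c=np.array([atz(ms,*p,.004) for p in[(227,212),(299,231),(284,265),(204,246)]]);print(c.round(3).tolist(),c.mean(0))
c=np.array([atz(mt,*p,.004) for p in[(262,170),(325,169),(326,210),(261,211)]])
e=(c[1]-c[0]);print("pad yaw",np.arctan2(e[1],e[0])+np.pi/2)
e=(c[2]-c[3]);print("pad yaw",np.arctan2(e[1],e[0])+np.pi/2)
s=get_state();print(s["tool_pos"],s["clock"])
```

```text
rim [0.5003 0.2742 0.0504] [0.0003 0.0003]
ball [0.5016 0.2742 0.0492] [0.0001 0.0001]
tip [0.4948 0.198  0.0569] [0.0002 0.0002]
0.07644008852421143 -0.07199276590861503
rim at z .057 [0.49897418 0.27283934 0.057     ] [0.50760317 0.27463054 0.057     ]
[[0.539, -0.076, 0.004], [0.545, 0.108, 0.004], [0.655, 0.107, 0.004], [0.66, -0.079, 0.004]] [0.59975063 0.01512372 0.004     ]
pad yaw 0.0034203113098021376
pad yaw 0.0023748561542464852
[ 0.16879209 -0.60120247  0.24898613] 0.1
```

```bash
python3 -m inch '1 .015 -.0098 0 0 0 0;1 .030 -.0195 0 0 0 0;1 .030 -.0195 0 0 0 0;1 .030 -.0195 0 0 0 0;1 .030 -.0195 0 0 0 0;1 .030 -.0195 0 0 0 0;1 .030 -.0195 0 0 0 0;1 .030 -.0195 0 0 0 0;1 .030 -.0195 0 0 0 0;1 .030 -.0195 0 0 0 0;1 .030 -.0195 0 0 0 0;1 .030 -.0195 0 0 0 0;1 .030 -.0195 0 0 0 0;1 .015 -.0098 0 0 0 0' 25
python3 -m inch '1 .0094 -.0293 0 0 0 0;1 .0094 -.0293 0 0 0 0;1 .0094 -.0293 0 0 0 0;1 .0094 -.0293 0 0 0 0;1 .0094 -.0293 0 0 0 0;1 .0094 -.0293 0 0 0 0;1 .0094 -.0293 0 0 0 0;1 .0094 -.0293 0 0 0 0;1 .0094 -.0293 0 0 0 0;1 .0094 -.0293 0 0 0 0;1 .0094 -.0293 0 0 0 0;1 .0094 -.0293 0 0 0 0;1 .0094 -.0293 0 0 0 0;1 .0094 -.0293 0 0 0 0;1 .0094 -.0293 0 0 0 0;1 .0094 -.0293 0 0 0 0;1 .0094 -.0293 0 0 0 0'
python3 -m inch '1 0 0 0 0 0 -.1225;1 0 0 0 0 0 -.1225;1 0 0 0 0 0 -.1225;1 0 0 0 0 0 -.1225;1 0 0 0 0 0 -.1225;1 0 0 0 0 0 -.1225;1 0 0 0 0 0 -.1225;1 0 0 0 0 0 -.1225;1 0 0 0 0 0 -.1225;1 0 0 0 0 0 -.1225;1 0 0 0 0 0 0;1 0 0 0 0 0 0'
cat >> h.py <<'E'
from scipy.spatial.transform import Rotation as Ro
def tool():
    s=get_state();R=Ro.from_quat(s["eef_rot"]).as_matrix()
    print("t",round(s["clock"],2),"pos",s["tool_pos"].round(4),"yaw",np.arctan2(R[1,0],R[0,0]).round(4),"z",R[:,2].round(4),"q",s["q"].round(2),"F",s["contact_force"].round(2),"op",round(s["opening"],3),"ff",round(s["finger_force"],1))
    return s["tool_pos"],R
E
python3 - <<'E'
from h import *
p,R=tool();m=camera_model("wrist");a,d=snapshot("wrist");cv2.imwrite("pics/w1.png",a[:,:,::-1]);np.savez("pics/w1.npz",d=d,K=m["intrinsics"],V=m["view"])
print(proj(m,[.5,.273,.057]),proj(m,[.495,.198,.057]),-m["view"][:3,:3].T@m["view"][:3,3])
E
```

```text
clock: 1.27
tool_pos: [0.4791, -0.2472, 0.2496]
eef_rot: [0.99, 0.139, 0.001, -0.001]
contact_force: [0.7, -0.2, -0.6]
opening: 0.998
finger_force: 0.0
clock: 2.68
tool_pos: [0.4946, 0.272, 0.2494]
eef_rot: [0.991, 0.137, -0.0, 0.0]
contact_force: [-0.5, 0.2, -0.5]
opening: 1.0
finger_force: 0.0
clock: 3.68
tool_pos: [0.495, 0.2703, 0.2494]
eef_rot: [0.733, 0.68, -0.0, -0.0]
contact_force: [0.4, -0.4, 0.3]
opening: 0.999
finger_force: 0.0
t 3.68 pos [0.495  0.2703 0.2494] yaw 1.4952 z [-8.e-04 -1.e-04 -1.e+00] q [-0.32  0.63 -0.44  1.74  0.35  0.84 -0.99] F [ 0.43 -0.38  0.26] op 0.999 ff 0.0
[282.687219   181.67633037] [283.06029418 255.03411788] [0.50154488 0.35312767 0.38524258]
```

View pics/w1.png

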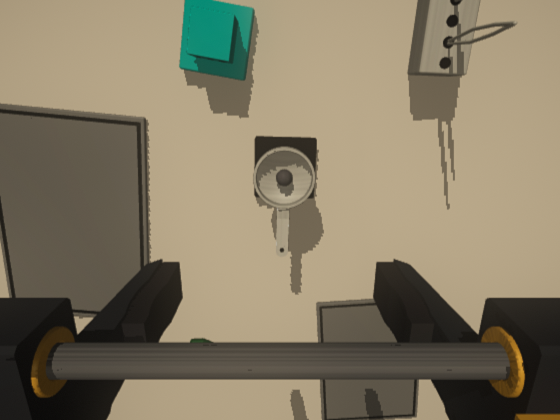

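The wrist view shows the dish rim centred near (284,178), the ball centred in it and the handle tip near (282,256), on the black anvil. I'll fit the rim by code, then go lower and look from a second place.

```bash
python3 -m inch '1 0 0 .015 0 0 0;1 0 0 .02 0 0 0;1 0 0 .02 0 0 0;1 0 0 .02 0 0 0;1 0 0 .005 0 0 0;1 0 0 0 0 0 0;1 0 0 0 0 0 0'
python3 - <<'E'
from h import *
p,R=tool();m=camera_model("wrist");a,d=snapshot("wrist");cv2.imwrite("pics/w2.png",a[:,:,::-1]);np.savez("pics/w2.npz",d=d,K=m["intrinsics"],V=m["view"])
for i in(1,2):
    z=np.load(f"pics/w{i}.npz");m=dict(intrinsics=z["K"],view=z["V"])
    u,v=proj(m,[.5017,.2755,.057]).astype(int);print(u,v)
    g=cv2.cvtColor(cv2.imread(f"pics/w{i}.png"),6);rr=29*z["K"][0,0]/z["d"][v,u];print(rr/1000)
    c=cv2.HoughCircles(cv2.medianBlur(g,3)[v-70:v+70,u-70:u+70],cv2.HOUGH_GRADIENT_ALT,1,20,param1=150,param2=.6,minRadius=int(rr*.0008),maxRadius=int(rr*.0012))
    if c is not None:
        for C in c[0]: print(C[:2]+[u-70,v-70],C[2])
a=cv2.imread("pics/w2.png");cv2.imwrite("pics/w2c.png",cv2.resize(a[v-60:v+140,u-100:u+100],(600,600),interpolation=cv2.INTER_CUBIC));print("crop origin",u-100,v-60)
E
```

```text
clock: 4.32
tool_pos: [0.4953, 0.271, 0.1702]
eef_rot: [0.732, 0.681, 0.0, 0.0]
contact_force: [-0.5, -0.6, 0.5]
opening: 1.001
finger_force: 0.0
t 4.32 pos [0.4953 0.271  0.1702] yaw 1.4979 z [ 5.e-04  1.e-04 -1.e+00] q [-0.36  0.74 -0.38  1.82  0.42  0.66 -1.06] F [-0.51 -0.63  0.46] op 1.001 ff 0.0
284 178
31.399933075586738
[283. 178.] 30.053858
285 205
40.60420190014467
[285. 202.] 37.346737
crop origin 185 145
```

View pics/w2c.png

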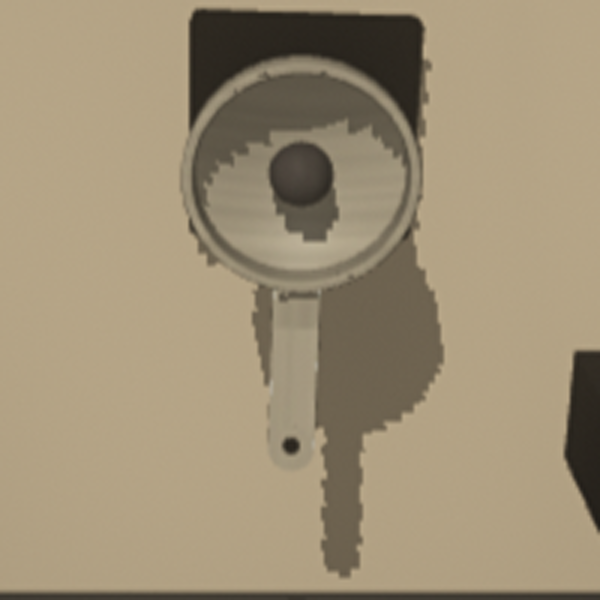

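The enlarged crop shows the rim spanning x 181–422 and y 55–291, centred at (301.5,173). The ball is at (301,174) and the handle tip at (291,470).

Run:
```python
from h import *
M=[]
for i in(1,2):
    z=np.load(f"pics/w{i}.npz");M.append(dict(intrinsics=z["K"],view=z["V"]))
print(tri(M,[(284.3,178),(285.2,202.3)]), tri(M+[camera_model("top")],[(284.3,178),(285.2,202.3),(199.8,218.4)]))
print(atz(M[0],284.3,178,.057));a=atz(M[1],285.2,202.3,.057);b=atz(M[1],281.7,301.3,.0585);print(a,b)
d=b-a;print(np.linalg.norm(d[:2]),np.arctan2(d[1],d[0])+np.pi/2)
# depth check of heights
z=np.load("pics/w2.npz")
for u,v in[(282,275),(285,238),(285,166),(322,202),(249,202),(285,155),(320,160)]:
    o,dd=ray(M[1],u,v);print((u,v),(o+dd*z["d"][v,u]).round(4))
g=np.array([a[0],a[1],.044]);p,R=tool();print("tool shift",R.T@(g-p))
```

```text
(array([0.50166212, 0.27230817, 0.03955109]), [np.float64(9.56717453504425e-05), np.float64(9.567174535042537e-05)]) (array([0.50147991, 0.27436946, 0.04680776]), [np.float64(0.00044848655005636347), np.float64(0.00017118536299034215), np.float64(0.0004130572062064381)])
[0.50174705 0.27638719 0.057     ]
[0.5015605  0.27763892 0.057     ] [0.49338493 0.19697524 0.0585    ]
0.0810769322135439 -0.10100886648809837
(282, 275) [0.4952 0.2196 0.0576]
(285, 238) [0.4996 0.2498 0.0567]
(285, 166) [0.5032 0.3044 0.0584]
(322, 202) [0.528  0.2761 0.0576]
(249, 202) [0.4757 0.2803 0.0587]
(285, 155) [0.5041 0.3046 0.0143]
(320, 160) [0.5324 0.2981 0.0124]
t 4.37 pos [0.4956 0.2712 0.1707] yaw 1.4981 z [ 1.4e-03  9.0e-04 -1.0e+00] q [-0.36  0.74 -0.38  1.82  0.42  0.66 -1.06] F [-0.4   1.31  0.02] op 0.997 ff 0.0
tool shift [0.00670401 0.00531968 0.12669315]
```

```bash
python3 -m inch '1 .0027 .0026 .010 0 0 .015;1 .0027 .0025 .016 0 0 0;1 0 0 .016 0 0 0;1 0 0 .016 0 0 0;1 0 0 .016 0 0 0;1 0 0 .016 0 0 0;1 0 0 .016 0 0 0;1 0 0 .010 0 0 0;1 0 0 .007 0 0 0;1 0 0 .003 0 0 0;1 0 0 0 0 0 0;1 0 0 0 0 0 0'
python3 - <<'E'
from h import *
p,R=tool();m=camera_model("wrist");a,d=snapshot("wrist");b=a[:,:,::-1].copy()
s,_=snapshot("scene");c=cv2.resize(s[165:255,325:445,::-1],(560,420),interpolation=cv2.INTER_CUBIC)
cv2.imwrite("pics/w3.png",cv2.resize(np.hstack([b,c]),(800,300),interpolation=cv2.INTER_AREA))
E
```

```text
clock: 5.37
tool_pos: [0.501, 0.2759, 0.0442]
eef_rot: [0.737, 0.676, 0.001, 0.0]
contact_force: [-0.3, 0.2, -0.6]
opening: 0.996
finger_force: 0.0
t 5.37 pos [0.501  0.2759 0.0442] yaw 1.4836 z [ 1.e-03  6.e-04 -1.e+00] q [-0.44  0.94 -0.25  1.85  0.53  0.41 -1.16] F [-0.28  0.19 -0.58] op 0.996 ff 0.0
```

View pics/w3.png

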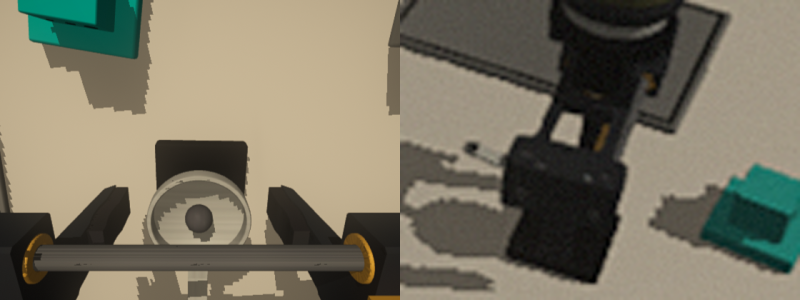

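The wrist half shows the rim (148–251) centred between the fingertips (130 and 268), with clearance on both sides. I'll close gently in stages.

```bash
python3 -m inch '.8 0 0 0 0 0 0;.6 0 0 0 0 0 0;.5 0 0 0 0 0 0;.45 0 0 0 0 0 0;.43 0 0 0 0 0 0;.41 0 0 0 0 0 0;.39 0 0 0 0 0 0;.37 0 0 0 0 0 0;.355 0 0 0 0 0 0;.34 0 0 0 0 0 0;.33 0 0 0 0 0 0;.32 0 0 0 0 0 0;.31 0 0 0 0 0 0;.30 0 0 0 0 0 0;.29 0 0 0 0 0 0;.27 0 0 0 0 0 0;.2 0 0 0 0 0 0;0 0 0 0 0 0 0;0 0 0 0 0 0 0;0 0 0 0 0 0 0' 12
```

```text
clock: 7.13
tool_pos: [0.5006, 0.2756, 0.0437]
eef_rot: [0.737, 0.676, -0.0, 0.0]
contact_force: [0.3, -0.6, -1.1]
opening: 0.65
finger_force: 12.0
```

```bash
python3 -m inch '0 0 0 0 0 0 0;0 0 0 0 0 0 0;0 0 0 0 0 0 0;0 0 0 0 0 0 0' 30
python3 -m inch '0 0 0 -.001 0 0 0;0 0 0 -.002 0 0 0;0 0 0 -.003 0 0 0;0 0 0 -.005 0 0 0;0 0 0 -.007 0 0 0;0 0 0 -.009 0 0 0;0 0 0 -.010 0 0 0;0 0 0 -.011 0 0 0;0 0 0 -.011 0 0 0;0 0 0 -.011 0 0 0;0 0 0 -.010 0 0 0;0 0 0 -.009 0 0 0;0 0 0 -.007 0 0 0;0 0 0 -.005 0 0 0;0 0 0 -.004 0 0 0;0 0 0 -.003 0 0 0;0 0 0 -.002 0 0 0;0 0 0 0 0 0 0;0 0 0 0 0 0 0'
python3 - <<'E'
from h import *
p,R=tool();m=camera_model("wrist");a,d=snapshot("wrist");b=a[:,:,::-1].copy();cv2.imwrite("pics/w4f.png",b);np.save("pics/w4.npy",d)
s,_=snapshot("scene");u,v=proj(camera_model("scene"),[.5,.26,.16]).astype(int);print(u,v)
c=cv2.resize(s[v-45:v+45,u-60:u+60,::-1],(560,420),interpolation=cv2.INTER_CUBIC)
cv2.imwrite("pics/w4.png",cv2.resize(np.hstack([b,c]),(800,300),interpolation=cv2.INTER_AREA))
# final tool goal: pad centre, yaw pi-ish
print("pad centre wrt top/scene", .596,.010)
E
```

```text
clock: 7.47
tool_pos: [0.5006, 0.2756, 0.0437]
eef_rot: [0.737, 0.676, 0.0, 0.0]
contact_force: [0.9, 0.0, -0.3]
opening: 0.644
finger_force: 30.0
clock: 9.05
tool_pos: [0.5004, 0.2756, 0.1535]
eef_rot: [0.737, 0.676, -0.0, -0.0]
contact_force: [-0.7, -0.3, -1.5]
opening: 0.646
finger_force: 30.0
t 9.05 pos [0.5004 0.2756 0.1535] yaw 1.4839 z [-3.e-04 -3.e-04 -1.e+00] q [-0.37  0.77 -0.37  1.81  0.43  0.64 -1.08] F [-0.74 -0.27 -1.48] op 0.646 ff 30.0
378 179
pad centre wrt top/scene 0.596 0.01
```

View pics/w4.png

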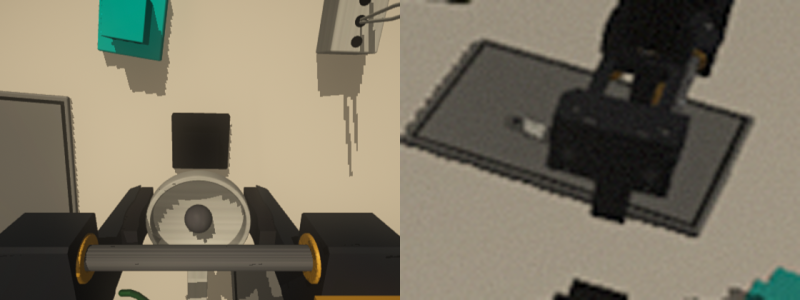

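The dish is held with the ball centred at (198,219) in the wrist half, and the anvil stayed put. Now I'll carry it with gentle ramps.

```bash
python3 -m inch '0 -.0009 .0004 0 0 0 0;0 -.0018 .0008 0 0 0 0;0 -.0027 .0012 0 0 0 0;0 -.0036 .0016 0 0 0 0;0 -.0046 .0021 0 0 0 0;0 -.0055 .0025 0 0 0 0;0 -.0064 .0029 0 0 0 0;0 -.0073 .0033 0 0 0 0;0 -.0082 .0037 0 0 0 0;0 -.0091 .0041 0 0 0 0;0 -.0100 .0045 0 0 0 0;0 -.0109 .0049 0 0 0 0;0 -.0119 .0053 0 0 0 0;0 -.0128 .0058 0 0 0 0;0 -.0128 .0058 0 0 0 0;0 -.0128 .0058 0 0 0 0;0 -.0128 .0058 0 0 0 0'
python3 -m inch '0 -.0128 .0058 0 0 0 0;0 -.0128 .0058 0 0 0 0;0 -.0128 .0058 0 0 0 0;0 -.0119 .0053 0 0 0 0;0 -.0109 .0049 0 0 0 0;0 -.0100 .0045 0 0 0 0;0 -.0091 .0041 0 0 0 0;0 -.0082 .0037 0 0 0 0;0 -.0073 .0033 0 0 0 0;0 -.0064 .0029 0 0 0 0;0 -.0055 .0025 0 0 0 0;0 -.0046 .0021 0 0 0 0;0 -.0036 .0016 0 0 0 0;0 -.0027 .0012 0 0 0 0;0 -.0018 .0008 0 0 0 0;0 -.0009 .0004 0 0 0 0;0 0 0 0 0 0 0;0 0 0 0 0 0 0'
python3 - <<'E'
from h import *
p,R=tool()
E
```

```text
clock: 10.57
tool_pos: [0.5496, 0.1349, 0.1537]
eef_rot: [0.737, 0.675, -0.0, 0.0]
contact_force: [-0.8, 0.9, -2.3]
opening: 0.642
finger_force: 30.0
clock: 12.07
tool_pos: [0.5931, 0.0115, 0.1537]
eef_rot: [0.737, 0.676, 0.0, -0.0]
contact_force: [0.8, 1.2, -1.6]
opening: 0.646
finger_force: 30.0
t 12.07 pos [0.5931 0.0115 0.1537] yaw 1.4842 z [ 0.e+00  2.e-04 -1.e+00] q [ 0.15  0.8  -0.43  1.74  0.48  0.71 -0.63] F [ 0.78  1.19 -1.62] op 0.646 ff 30.0
```

```bash
python3 -m inch '0 0 0 0 0 0 -.01;0 0 0 0 0 0 -.02;0 0 0 0 0 0 -.03;0 0 0 0 0 0 -.04;0 0 0 0 0 0 -.05;0 0 0 0 0 0 -.06;0 0 0 0 0 0 -.06;0 0 0 0 0 0 -.06;0 0 0 0 0 0 -.06;0 0 0 0 0 0 -.06;0 0 0 0 0 0 -.06;0 0 0 0 0 0 -.06;0 0 0 0 0 0 -.06;0 0 0 0 0 0 -.06;0 0 0 0 0 0 -.06;0 0 0 0 0 0 -.06;0 0 0 0 0 0 -.06'
python3 -m inch '0 0 0 0 0 0 -.06;0 0 0 0 0 0 -.06;0 0 0 0 0 0 -.06;0 0 0 0 0 0 -.06;0 0 0 0 0 0 -.06;0 0 0 0 0 0 -.06;0 0 0 0 0 0 -.06;0 0 0 0 0 0 -.06;0 0 0 0 0 0 -.06;0 0 0 0 0 0 -.06;0 0 0 0 0 0 -.05;0 0 0 0 0 0 -.04;0 0 0 0 0 0 -.037;0 0 0 0 0 0 -.03;0 0 0 0 0 0 -.02;0 0 0 0 0 0 -.01;0 0 0 0 0 0 0;0 0 0 0 0 0 0;0 0 0 0 0 0 0'
python3 - <<'E'
from h import *
p,R=tool();m=camera_model("wrist");a,d=snapshot("wrist");b=a[:,:,::-1].copy();cv2.imwrite("pics/w5f.png",b);np.savez("pics/w5.npz",d=d,K=m["intrinsics"],V=m["view"])
t,dt=snapshot("top");s,_=snapshot("scene")
def cr(im,n,w,h):
    u,v=proj(camera_model(n),[.63,.01,.16]).astype(int);print(n,u,v)
    return cv2.resize(im[v-h:v+h,u-w:u+w,::-1],(400,300),interpolation=cv2.INTER_CUBIC)
cv2.imwrite("pics/w5.png",np.vstack([np.hstack([cr(t,"top",60,45),cr(s,"scene",60,45)]),np.hstack([cv2.resize(b,(400,300)),cv2.resize(b[240:400,170:383],(400,300))])]))
E
```

```text
clock: 13.48
tool_pos: [0.5932, 0.0111, 0.1537]
eef_rot: [0.382, 0.924, -0.0, 0.0]
contact_force: [0.2, -0.1, -1.2]
opening: 0.645
finger_force: 30.0
clock: 15.07
tool_pos: [0.5932, 0.0112, 0.1537]
eef_rot: [0.0, 1.0, -0.0, 0.0]
contact_force: [0.3, -0.9, -1.0]
opening: 0.646
finger_force: 30.0
t 15.07 pos [0.5932 0.0112 0.1537] yaw 3.1407 z [ 1.e-04 -1.e-04 -1.e+00] q [ 0.36  0.91 -0.86  1.73  0.85  0.92  0.71] F [ 0.32 -0.89 -0.96] op 0.646 ff 30.0
top 294 160
scene 242 192
```

View pics/w5.png

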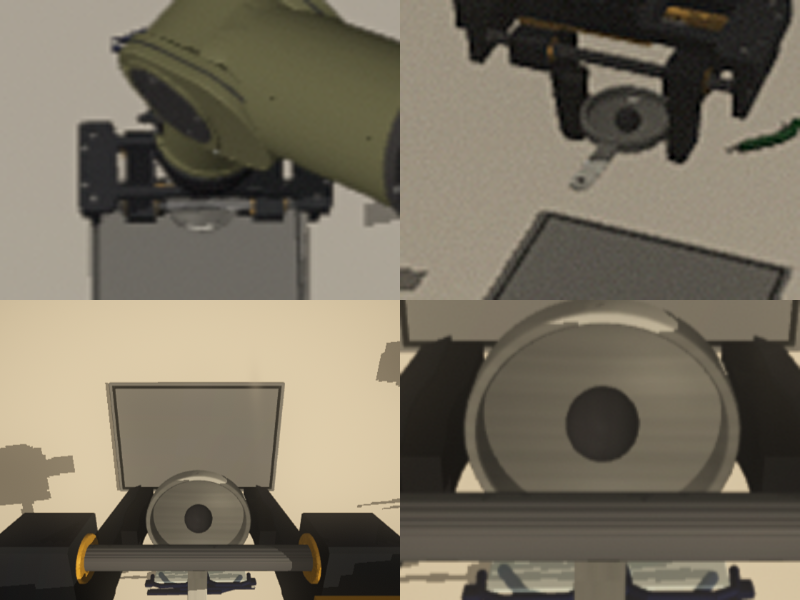

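The composite shows the dish over the small pad with its handle pointing away from the robot. The ball is in the middle at (198,519) in the bottom-left panel, and the pad's robot-side corners are at (109,383) and (283,383). I'll check centring, level and handle yaw numerically.

Run:
```python
from h import *
z=np.load("pics/w5.npz");m=dict(intrinsics=z["K"],view=z["V"]);D=z["d"]
print("pad near corners",atz(m,152.5,116,.004),atz(m,396,116,.004))
o=-m["view"][:3,:3].T@m["view"][:3,3]
v,u=np.mgrid[0:420,0:560];dirs=np.stack([u,v,np.ones_like(u)],-1)@np.linalg.inv(m["intrinsics"]).T@m["view"][:3,:3]
P=o+dirs*D[...,None]
ball=atz(m,277.6,306.1,.1613);print("ball",ball)
# pad extents on the bench plane by darkness+depth
g=cv2.imread("pics/w5f.png").astype(int).mean(2)
ok=(D>0)&(np.hypot(P[...,0]-.593,P[...,1]-.011)<.031)
q=P[ok];zt=np.percentile(q[:,2],95);print("ztop",zt,len(q))
# rim: high points, plane and circle fit
rim=ok&(abs(P[...,2]-.1665)<.004)&(np.hypot(P[...,0]-.593,P[...,1]-.011)>.0255)
q=P[rim];A=np.c_[q[:,:2]-q[:,:2].mean(0),np.ones(len(q))];c=np.linalg.lstsq(A,q[:,2],rcond=None)[0];print("rim",len(q),"slopes",c,q.min(0),q.max(0))
# bowl interior: radial sphere fit -> its axis
b=ok&(np.hypot(P[...,0]-.593,P[...,1]-.011)<.022)&(np.hypot(P[...,0]-ball[0],P[...,1]-ball[1])>.010)&(P[...,2]<.165)&(P[...,2]>.15)
q=P[b];s=np.linalg.lstsq(np.c_[2*q,np.ones(len(q))],(q**2).sum(1),rcond=None)[0];print("sphere",len(q),s[:3],np.sqrt(s[3]+s[:3]@s[:3]))
# handle in wrist picture: lower rows
h=(D>0)&(P[...,2]>.155)&(P[...,2]<.18)&(P[...,0]>.63)&(P[...,0]<.69)&(abs(P[...,1]-.011)<.02)
q=P[h];print("handle n",len(q))
if len(q):
    k=np.polyfit(q[:,0],q[:,1],1);kz=np.polyfit(q[:,0],q[:,2],1);print("handle yaw",k[0],"pitch",kz[0],q.min(0),q.max(0))
```

```text
pad near corners [ 0.52988493 -0.08294354  0.004     ] [0.53016454 0.10395601 0.004     ]
ball [0.59575679 0.01277735 0.1613    ]
ztop 0.2254865855415055 25002
rim 2691 slopes [ 0.00919099 -0.00124565  0.16683387] [ 0.56530592 -0.01878532  0.16250259] [0.61244694 0.04193779 0.17047189]
sphere 5562 [0.59480211 0.01229562 0.19951484] 0.04580622045408341
handle n 1052
handle yaw -0.01723050370214052 pitch 0.12653708288845006 [0.63002745 0.00627603 0.16432195] [0.64978564 0.0181062  0.16865383]
```

```bash
python3 -m inch '0 0 0 0 0 0 0;0 0 0 0 0 0 0;0 0 0 0 0 0 0;0 0 0 0 0 0 0;0 0 0 0 0 0 0;0 0 0 0 0 0 0;0 0 0 0 0 0 0;0 0 0 0 0 0 0;0 0 0 0 0 0 0;0 0 0 0 0 0 0;0 0 0 0 0 0 0;0 0 0 0 0 0 0'
python3 - <<'E'
from h import *
tool();a,_=snapshot("wrist");g0=cv2.imread("pics/w5f.png",0)
def bc(g):
    k=(g[270:345,240:315]<75).astype(np.uint8);n,l,s,c=cv2.connectedComponentsWithStats(k);i=1+np.argmax(s[1:,4]);return c[i]+[240,270],s[i]
print(bc(g0),bc(cv2.cvtColor(a,cv2.COLOR_RGB2GRAY)))
z=np.load("pics/w5.npz");m=dict(intrinsics=z["K"],view=z["V"]);D=z["d"]
for v in range(385,420,6):
    o=ray(m,0,0)[0];X=np.array([o+ray(m,u,v)[1]*D[v,u] for u in range(240,320)])
    w=X[(X[:,2]>.155)&(X[:,2]<.18)];
    if len(w):print(v,w[:,0].mean().round(4),w[:,1].min().round(4),w[:,1].max().round(4))
E
```

```text
clock: 16.22
tool_pos: [0.5932, 0.0112, 0.1537]
eef_rot: [0.0, 1.0, -0.0, 0.0]
contact_force: [0.4, -0.5, -0.8]
opening: 0.646
finger_force: 30.0
t 16.22 pos [0.5932 0.0112 0.1537] yaw 3.1408 z [ 0. -0. -1.] q [ 0.36  0.91 -0.86  1.73  0.85  0.92  0.71] F [ 0.37 -0.47 -0.76] op 0.646 ff 30.0
(array([277.3160828 , 305.73646497]), array([  18,   16,   40,   41, 1256], dtype=int32)) (array([277.31633466, 305.72031873]), array([  18,   16,   40,   41, 1255], dtype=int32))
385 0.6321 0.0064 0.0181
391 0.6355 0.0064 0.0177
397 0.6383 0.0063 0.0177
403 0.6411 0.0063 0.0177
409 0.644 0.0063 0.0177
415 0.647 0.0063 0.0177
```

The ball is at rest, and the dish is level, centred over the pad and with its handle straight to about a degree, so I'm handing in.

```bash
python3 -c "
from plant import r
print(r.finish_job())"
```

```text
the job is handed in; nothing more can be done
None
```

The job is handed in at about 16 s: the arm holds the dish level over the middle of the small grey pad, underside about 15 cm above the bench, handle pointing to the far edge and ball at rest in the middle.

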